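# Pin the focus barrel and tighten its lock ring

## Task

Keep the lens viewer's focus from shifting while you lock it: take the steel keeper pin out of the wooden tool block and push it gently all the way down through the hole in the barrel's focus arm into the keeper post below, so that it holds the barrel still. Then turn the knurled lock ring clockwise, seen from above, until it stops against the housing, and tighten it to about 1 newton metre, not over-tightening it and without the barrel turning along. Leave the pin in its hole, and leave everything else where it stands.

Things in the scene. Friction and masses are not known exactly. Their poses are not given: they have to be found in the camera images.
- pin_head (a point): Centre of the head of the loose steel keeper pin (79 mm tall, about 90 g), 17 mm above the head's underside and 62 mm above the foot: a plump round knurled head 18 mm in diameter, 34 mm high, on a shank 10 mm thick, 45 mm long, its lowest 6 mm tapering to 4.4 mm. It stands in a hole of the tool block, the head's underside on the block's top.
- pin: The same pin; origin at the centre of its foot, z up along the pin. It carries the torque put on the ring, 68 mm from the ring's axis; towards 2 N m overloads it, 1 N m is right.
- tool_block: Fixed dark wooden block 60 x 190 x 50 mm high; origin under its centre, its long side along its y axis. Three equal holes in its top, 12 mm wide and 47 mm deep, at y = -62, 0 and +62 mm, hold the pin and two gravers in any order.
- viewer: Fixed lens viewer: grey housing box 120 x 190 x 45 mm high, with a round turret 48 mm across up to 75 mm above the table. The lock ring lies on the turret; the black focus barrel, 40 mm across with a glass lens on top, rises through the ring up to 117 mm. Origin at table height on the barrel's axis; its y axis points to the keeper post.
- ring_center (a point): Centre of the knurled aluminium lock ring, 56 mm in diameter and 18 mm high (75 to 93 mm above the table), on the vertical barrel axis, 84 mm above the table. Its y axis points level to the keeper post, which begins 54 mm out; nothing else is beside the ring. The focus arm passes over the ring along y, 4 mm above it.
- keeper_hole (a point): Centre of the mouth of the hole, 12 mm wide, in the focus arm's top face, 105 mm above the table, 68 mm from the ring's axis along y; z up. Straight below, the fixed keeper post (30 x 28 mm, up to 95 mm) has a blind hole 11.5 mm wide, 40 mm deep. The pin is home when its head's underside lies on the arm, its head's centre 17 mm above this point.
- barrel: The focus barrel with its aluminium focus arm: a bar 16 mm wide, 97 to 105 mm above the table, out along y, ending in a plate 30 x 26 mm with the keeper hole. Origin on the barrel's axis at table height.
- barrel_turn (a joint): Turn of the focus barrel in the housing, rad, anticlockwise from above positive; starts at 0. It turns very easily (0.05 N m), and the lock ring drags it along unless the pin holds it. More than 0.07 either way spoils the focus setting. The pin has some play: 0.03 rad is normal.
- lock_ring (a joint): Turn of the lock ring on its thread, rad; grows clockwise seen from above. It starts between 0 and 0.3, turns with 0.25 N m of friction and comes to a stop, seated, 0.9 to 1.3 rad after its start. Past that this value stays, while a spring washer under the ring winds up: the torque grows by 1 N m for each 0.08 to 0.1 rad more. Let go, it unwinds this part; the ring stays seated.
- graver_a: Graver: 78 mm tall tool standing in the block, slender waisted wooden handle 17 mm wide, no steel head; origin at its foot. Not to be disturbed.
- graver_b: The other graver, of the same make; origin at its foot. Not to be disturbed.
- tin: Open steel cup 56 mm across, 35 mm high; origin under its centre. Not to be disturbed.
- polish_jar: Closed white jar 60 mm across, 65 mm high; origin under its centre. Not to be disturbed.
- ring_mandrel: Upright tapered steel ring mandrel, foot 44 mm across, 110 mm high; origin under its centre. Not to be disturbed.
- steel_block: Flat steel bench block 40 x 40 x 18 mm; origin under its centre. Not to be disturbed.
- small_hammer: Small hammer lying at the right; origin on its underside. Not to be disturbed.
Things that resemble listed ones, but are neither listed nor needed, are in the scene too. Leave any blue or turquoise look-alike of the pin alone.

How it is judged:
On the way, in this order (a step that is already met when the one before it is completed fails the run):
1. the keeper pin is fully home in the keeper hole, the lock ring not yet tightened (horizontal distance between pin_head and keeper_hole below 0.006 m and z of pin_head in the frame of keeper_hole below 0.021 m and angle between pin's own z axis and vertical below 0.15 rad and value of joint lock_ring below 0.5 rad), for 0.2 s.
2. the ring is at its stop and drawn tight: at least about half a newton metre (over 11 N between pin and arm) (horizontal distance between pin_head and keeper_hole below 0.006 m and z of pin_head in the frame of keeper_hole below 0.021 m and angle between pin's own z axis and vertical below 0.15 rad and value of joint lock_ring above 1.2 rad and contact force between pin and barrel above 11 N), for 0.1 s.
At the end, for the whole second after the job is handed in: The pin stands home in the keeper hole (head centre within 6 mm of the hole's axis and no more than 21 mm above its mouth, tilted under 0.15 rad), released and at rest; the lock ring is at its stop (joint above 1.2 rad); the barrel is within 0.07 rad of its setting (horizontal distance between pin_head and keeper_hole below 0.006 m and z of pin_head in the frame of keeper_hole below 0.021 m and angle between pin's own z axis and vertical below 0.15 rad and value of joint lock_ring above 1.2 rad and value of joint barrel_turn between -0.07 and 0.07 rad and linear speed of pin below 0.02 m/s and contact force between the fingers and pin below 0.1 N); the robot touches nothing.
It fails at once if the barrel turns more than 0.07 rad from its setting (value of joint barrel_turn above 0.07 rad or value of joint barrel_turn below -0.07 rad).
It fails at once if the pin and the focus arm press on one another with more than 40 N (pin rammed, or ring over-tightened towards 2 N m) (contact force between pin and barrel above 40 N).
It fails at once if another thing is moved more than 30 mm (distance of any of graver_a, graver_b, tin, polish_jar, ring_mandrel, steel_block, small_hammer from where it was at the start of the episode above 0.03 m).
It also fails if it takes over 69 s, if anything falls off the work surface, if the arm or the gripper's body presses on something with over 40 N, if the wrist force passes 120 N, or if a joint passes its speed limit or range.

## Robot

A 7-joint arm with a two-finger parallel gripper is mounted at the origin on the work surface. World frame = base frame: x ahead of the robot, y to its left, z up, the work surface at z = 0. Lengths are in m, angles in rad, forces in N, time in s.
With the tool pointing down it reaches from about 0.4 to 0.75 m from the base axis. Payload 19.5 kg.
Tool frame: the origin (TCP) lies midway between the tips of the shut fingers; the grasp point (between the pads) lies 19 mm behind it; y points along the fingers, x is the direction in which the jaws open and shut, and the axes are right-handed (so a half turn about y gives the same grasp; the last joint's range is limited). The gripper opens to 85 mm and grips with 20 to 120 N. Pads are 22 mm wide; open, the fingers measure 114 mm over their backs; the gripper's body (76 mm by 85 mm) begins 54 mm behind the grasp point. The pads swing forward as they close: fully open they stand 13 mm farther back than shut.
Start: joints at [-1.152, 0.707, -0.028, 1.485, 0.022, 0.951, -0.075], TCP at [0.256, 0.515, 0.231] pointing down, gripper open.
Joint ranges: [-2.71, 2.71], [-0.32, 2.16], [-1.57, 1.52], [0, 2.45], [-1.46, 4.6], [0, 2.02], [-2.83, 2.83]. Speed limits (rad/s): [1.89, 1.89, 2.57, 2.57, 3.01, 3.01, 3.01].

## Interface

Orientations are given as a 3x3 rotation matrix whose columns are the frame's x, y, z axes.
In Python, from cell import observe, cams, job gives the robot as it stands.
- The arm moves only by the shell command python3 -m jog 'ROWS' [FORCE]. ROWS is JSON, a list of rows, each a list of 3 entries, a list of its own where there are three numbers: the shift along the world's x, y, z in m, then the turn, a rotation vector about the world's x, y, z in degrees, then the opening, from 0 (shut) to 1 (fully open). In form: [[[dx, dy, dz], [wx, wy, wz], fingers], ...]. A call has exactly 5 rows; each row shifts and turns the commanded pose from where the row before left it; what a row does not reach is not made up. A row lasts 1/12 s, in which the tool goes at most 41.7 mm and 7.16 degrees, less where a joint would pass 70% of its speed; a pose out of reach is approached as far as the arm can. A call with a gripper value outside its range is refused whole. The fingers move at their own pace and stop on an object; FORCE is the grip in N (left out, the last holds). Time passes only in rows, so rows that do not move let the fingers close, or fill a call up. It gives the time, the measured TCP pose, the force and the opening at its end, in the units of the state.
- observe(): the state, without advancing time (a new reading comes with each control period).
- cams.camera(name): name is "side" or "top" or "wrist"; returns a dict with "img" (384x512x3 uint8, red, green, blue), "depth" (384x512 float32, m along the optical axis (not along the pixel's ray), 0 where there is no reading), "camera_matrix" (3x3 intrinsics, pixels), "rvec" (rotation vector, rad) and "tvec" (3), from world to camera coordinates, as OpenCV has them. Camera axes: x right, y down, z forward; pixel columns grow to the right and rows downward; lengths in m; the calibration is good to about 2 mm. A picture is of the moment at which its call begins.
- job.hand_in(): hands the job in, once; it reports no verdict.
The state is a dict: "clock": time; "joint_positions": joint angles; "joint_velocities": joint speeds; "tau": joint torques, N m; "eef_pos": TCP position; "orientation": TCP orientation; "wrist_force": force on the tool from outside, world axes, zero at the start; "torque": the same for the moment, N m; "opening": opening from 0.0 (shut) to 1.0 (fully open).
Only numpy, scipy, OpenCV 4.12 (cv2) and the standard library are available. Lean on these libraries where they do the work, as an engineer would, in place of code of your own. Each camera call takes 0.05 s, during which the arm holds its last target.

## Working session

There is one attempt and no reset: what is moved stays moved. The work goes in short steps, Python scripts to look and compute and a shell command to move; the robot and the scene stay as the last step left them, time stands still between calls to the robot, and variables do not carry over. Pictures are saved under pics/ and viewed, and the job is handed in when it is done.

```bash
mkdir -p pics; cat > h.py <<'E'
import numpy as np, cv2
from cell import observe, cams, job
def cam(n):
    c=cams.camera(n); c['R']=cv2.Rodrigues(np.array(c['rvec'],float))[0]; c['t']=np.array(c['tvec'],float).reshape(3); c['K']=np.array(c['camera_matrix'],float); return c
def save(c,name): cv2.imwrite('pics/'+name+'.png',cv2.cvtColor(c['img'],cv2.COLOR_RGB2BGR))
def ray(c,u,v):
    d=c['R'].T@np.linalg.solve(c['K'],np.array([u,v,1.])); return -c['R'].T@c['t'],d
def onz(c,u,v,z):
    o,d=ray(c,u,v); return o+d*(z-o[2])/d[2]
def dep(c,u,v):
    o,d=ray(c,u,v); return o+d*c['depth'][int(v),int(u)]
def proj(c,p):
    q=c['K']@(c['R']@np.array(p,float)+c['t']); return q[:2]/q[2]
def crop(c,x0,y0,x1,y1,s,name):
    im=cv2.resize(c['img'][y0:y1,x0:x1],None,fx=s,fy=s,interpolation=cv2.INTER_CUBIC); cv2.imwrite('pics/'+name+'.png',cv2.cvtColor(im,cv2.COLOR_RGB2BGR))
E
python3 - <<'E'
from h import *
import pickle
for n in ['side','top','wrist']:
    c=cam(n); save(c,n+'0'); pickle.dump(c,open(n+'0.pkl','wb'))
    print(n,-c['R'].T@c['t'],c['R'][2],c['K'][0,0])
s=observe(); print(s)
E
```

```text
side [ 0.27858119 -0.97089069  0.69612793] [ 0.25970221  0.80985098 -0.52601916] 439.30562674264536
top [ 0.45666785 -0.07352937  1.09130936] [ 0.09456099 -0.01091018 -0.99545928] 406.5278031136946
wrist [0.19449503 0.54712735 0.37431018] [ 0.24222519 -0.12142873 -0.96259131] 324.96367878891124
{'clock': 0.15, 'joint_positions': array([-1.15169857,  0.7069463 , -0.02762785,  1.48488086,  0.02201263,
        0.95093292, -0.07546458]), 'joint_velocities': array([ 1.16702791e-03, -2.56250170e-03, -7.99218326e-04, -2.34957051e-03,
        1.64877494e-03,  2.11391446e-04, -8.98111348e-05]), 'tau': array([ 1.41352306e-03, -8.83310008e+01,  1.23504035e+00, -2.36191803e+01,
        1.69341388e-02,  5.55050676e-03,  2.90967762e-05]), 'eef_pos': array([0.25558578, 0.51484282, 0.23094519]), 'orientation': array([[ 4.44618742e-01, -3.59451043e-04, -8.95719848e-01],
       [ 8.95719503e-01, -7.86350965e-04,  4.44618886e-01],
       [-8.64168888e-04, -9.99999626e-01, -2.76590672e-05]]), 'wrist_force': array([-0.18666072,  0.66124233,  0.34625679]), 'torque': array([ 0.02893663,  0.01538348, -0.01950103]), 'opening': 1.002318190002716}
```

View pics/side0.png

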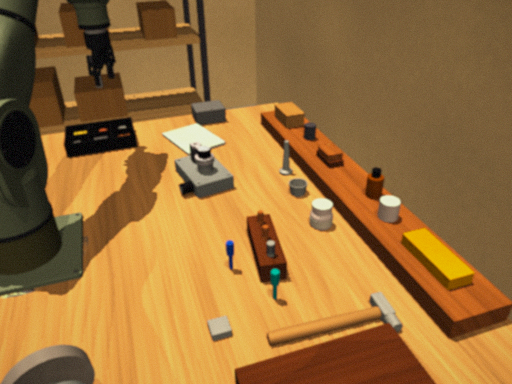

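View pics/top0.png

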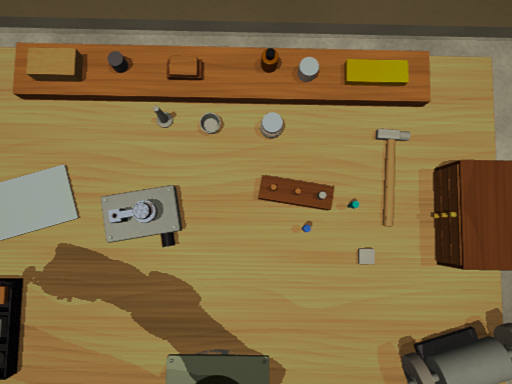

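View pics/wrist0.png

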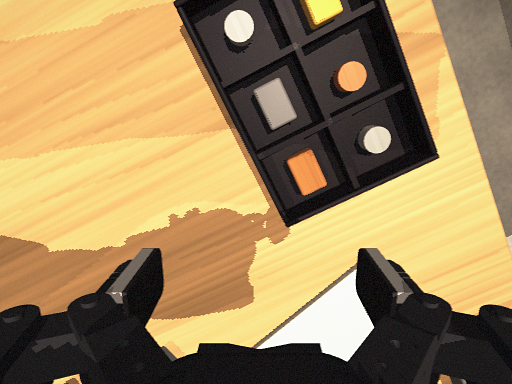

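```bash
python3 - <<'E'
import pickle
from h import *
t=pickle.load(open('top0.pkl','rb')); s=pickle.load(open('side0.pkl','rb'))
a=cv2.resize(t['img'][160:245,240:370],None,fx=6,fy=6,interpolation=cv2.INTER_CUBIC)
cv2.imwrite('pics/a.png',a[...,::-1])
b=cv2.resize(t['img'][175:255,90:195],None,fx=7,fy=7,interpolation=cv2.INTER_CUBIC)
cv2.imwrite('pics/b.png',b[...,::-1])
crop(s,160,120,310,310,3,'s')
# block: dark reddish mask
for z,p in [(0.084,(322,195)),(0.084,(298,190)),(0.084,(273,187)),(0.117,(146,210)),(0.105,(115,215))]: print(p,onz(t,*p,z),dep(t,*p))
E
```

```text
(322, 195) [ 0.5439842  -0.25664431  0.084     ] [ 0.54392784 -0.25652612  0.08465019]
(298, 190) [ 0.5555153  -0.19670148  0.084     ] [ 0.55540744 -0.19656708  0.08509921]
(273, 187) [ 0.56200082 -0.13426494  0.084     ] [ 0.56190869 -0.13421181  0.08488104]
(146, 210) [0.49828907 0.17069701 0.117     ] [0.49832662 0.17091735 0.11612098]
(115, 215) [0.48556017 0.24778586 0.105     ] [0.48616732 0.25453797 0.0842737 ]
```

View pics/a.png

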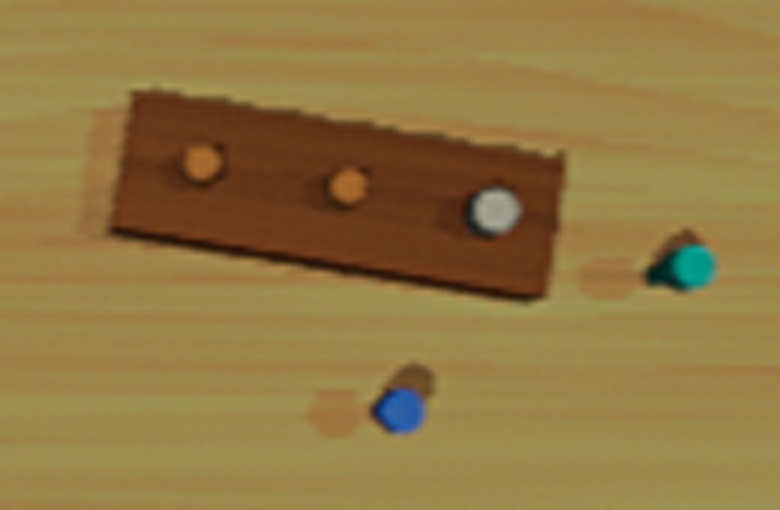

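View pics/b.png

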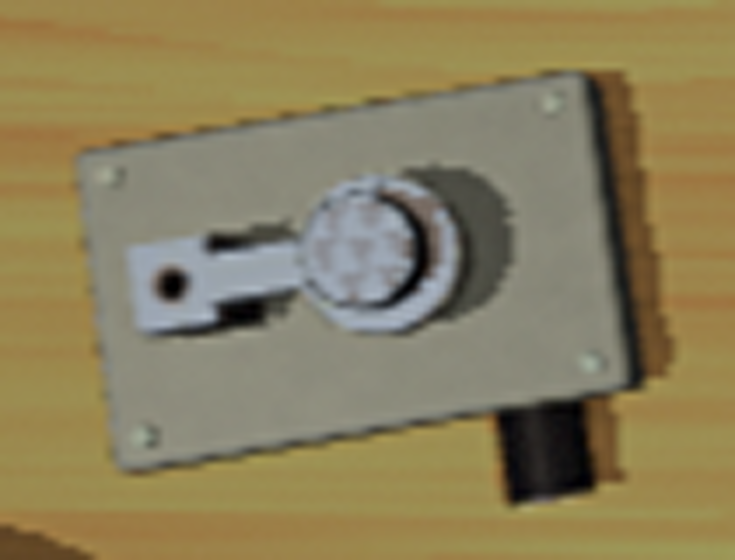

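View pics/s.png

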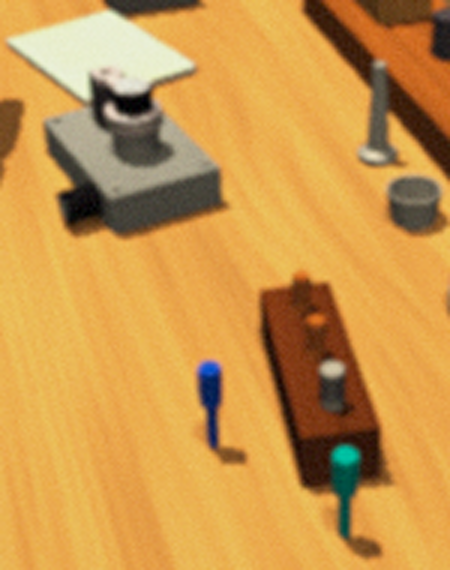

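Candidates for the pin in the top view are the silver knurled head (322,195), the wooden gravers (273,187) and (298,191), and the blue (307,228) and teal (354,204) look-alikes. I choose the silver head. It's the only steel one, it stands in the block, and the close crop confirms it. The focus arm's hole shows at about (114.5,215.7), and the lens at about (141,210).

```bash
python3 - <<'E'
import pickle
from h import *
t=pickle.load(open('top0.pkl','rb')); s=pickle.load(open('side0.pkl','rb'))
im=t['img'].astype(int); hsv=cv2.cvtColor(t['img'],cv2.COLOR_RGB2HSV)
def blob(m,box):
    x0,y0,x1,y1=box; k=np.zeros(m.shape,np.uint8); k[y0:y1,x0:x1]=m[y0:y1,x0:x1]
    n,l,st,c=cv2.connectedComponentsWithStats(k); i=1+np.argmax(st[1:,4]); return c[i],st[i]
def pr(n,c,z): print(n,c.round(2),onz(t,*c,z).round(4))
c,st=blob(((hsv[...,1]<60)&(hsv[...,2]>110)).astype(np.uint8),(312,185,332,205)); print(st); pr('pin',c,.084)
g=im.sum(2)
c,st=blob((g[...]<250).astype(np.uint8),(109,210,120,221)); print(st); pr('hole',c,.105)
w=np.clip(330-g[210:222,109:121],0,None); yy,xx=np.mgrid[210:222,109:121]; c=np.array([(w*xx).sum(),(w*yy).sum()])/w.sum(); pr('hole2',c,.105)
# housing top rect
m=((hsv[...,1]<70)&(hsv[...,2]>90)).astype(np.uint8); k=np.zeros_like(m);k[180:246,98:186]=m[180:246,98:186]
cn=max(cv2.findContours(k,0,1)[0],key=cv2.contourArea); r=cv2.minAreaRect(cn); bp=cv2.boxPoints(r)
P=np.array([onz(t,*p,.045) for p in bp]);print(P.round(3)); print('ctr',P.mean(0), np.linalg.norm(P[1]-P[0]),np.linalg.norm(P[2]-P[1]))
for a,b in [(0,1),(1,2)]:
  d=P[b]-P[a]; print(np.degrees(np.arctan2(d[1],d[0])))
# dark block
m=((hsv[...,0]<12)&(hsv[...,2]<150)&(hsv[...,1]>120)).astype(np.uint8);k=np.zeros_like(m);k[170:215,250:340]=m[170:215,250:340]
cn=max(cv2.findContours(k,0,1)[0],key=cv2.contourArea); bp=cv2.boxPoints(cv2.minAreaRect(cn)); P=np.array([onz(t,*p,.05) for p in bp]);print(P.round(3))
pr('lens',np.array([141.2,210.4]),.117)
# side
print([proj(s,p) for p in [(.544,-.257,.084),(.498,.18,.117)]])
E
```

```text
[319 192   7   7  38]
pin [322.11 194.63] [ 0.5449 -0.2569  0.084 ]
[113 214   4   4  13]
hole [114.15 215.46] [0.4844 0.2498 0.105 ]
hole2 [114.96 215.44] [0.4845 0.2478 0.105 ]
[[0.534 0.311 0.045]
 [0.568 0.124 0.045]
 [0.452 0.101 0.045]
 [0.418 0.286 0.045]]
ctr [0.49319001 0.20560362 0.045     ] 0.1908309369201077 0.11826804040833055
-79.47985108179877
-168.6967454443834
[[ 0.548 -0.135  0.05 ]
 [ 0.579 -0.143  0.05 ]
 [ 0.567 -0.192  0.05 ]
 [ 0.537 -0.185  0.05 ]]
lens [141.2 210.4] [0.4972 0.1821 0.117 ]
[array([270.84207222, 242.53530187]), array([204.5811729 , 148.95440977])]
```

```bash
python3 -m jog '[[[0.03,-0.028,0],[0,0,-7],0.5],[[0.03,-0.028,0],[0,0,-7],0.5],[[0.03,-0.028,0],[0,0,-7],0.5],[[0.03,-0.028,0],[0,0,-7],0.5],[[0.03,-0.028,0],[0,0,-7],0.5]]' 40
python3 -m jog '[[[0.015,-0.038,0],[0,0,-7],0.5],[[0.015,-0.038,0],[0,0,-7],0.5],[[0.015,-0.038,0],[0,0,-7],0.5],[[0.015,-0.038,0],[0,0,-7],0.5],[[0.015,-0.038,0],[0,0,-7],0.5]]'
python3 -m jog '[[[0.008,-0.039,0],[0,0,0],0.5],[[0.008,-0.039,0],[0,0,0],0.5],[[0.008,-0.039,0],[0,0,0],0.5],[[0.008,-0.039,0],[0,0,0],0.5],[[0.008,-0.039,0],[0,0,0],0.5]]'
```

```text
clock: 0.57
eef_pos: [0.4067, 0.3734, 0.2313]
orientation: [[0.881, -0.0, -0.474], [0.474, -0.0, 0.881], [-0.0, -1.0, 0.0]]
wrist_force: [1.2, 1.3, 0.2]
opening: 0.5
clock: 0.98
eef_pos: [0.481, 0.1831, 0.2313]
orientation: [[0.993, -0.0, 0.117], [-0.117, 0.0, 0.993], [-0.0, -1.0, 0.0]]
wrist_force: [1.1, 0.3, -1.2]
opening: 0.497
clock: 1.4
eef_pos: [0.5206, -0.0119, 0.2312]
orientation: [[0.994, -0.0, 0.111], [-0.111, 0.0, 0.994], [-0.0, -1.0, 0.0]]
wrist_force: [0.9, 0.1, -0.3]
opening: 0.502
```

```bash
python3 -m jog '[[[0.004,-0.041,0],[0,0,-1.6],0.5],[[0.004,-0.041,0],[0,0,0],0.5],[[0.004,-0.041,0],[0,0,0],0.5],[[0.004,-0.041,0],[0,0,0],0.5],[[0.004,-0.041,0],[0,0,0],0.5]]'
python3 -m jog '[[[0.002,-0.02,-0.02],[0,0,0],0.5],[[0.002,-0.02,-0.02],[0,0,0],0.5],[[0,0,-0.02],[0,0,0],0.5],[[0,0,0],[0,0,0],0.5],[[0,0,0],[0,0,0],0.5]]'
python3 - <<'E'
from h import *
c=cam('wrist'); save(c,'w1'); s=observe(); print(s['eef_pos'],s['orientation'][:,0],-c['R'].T@c['t'])
print(proj(c,(.5449,-.2569,.084)))
E
```

```text
clock: 1.82
eef_pos: [0.5404, -0.2171, 0.2312]
orientation: [[0.99, -0.0, 0.139], [-0.139, 0.0, 0.99], [-0.0, -1.0, 0.0]]
wrist_force: [1.0, -0.1, 1.3]
opening: 0.5
clock: 2.23
eef_pos: [0.5445, -0.2545, 0.171]
orientation: [[0.99, -0.001, 0.139], [-0.139, 0.001, 0.99], [-0.002, -1.0, 0.001]]
wrist_force: [0.2, -0.1, 0.8]
opening: 0.5
[ 0.54499539 -0.25443416  0.17206037] [ 9.90364444e-01 -1.38485415e-01  2.39429668e-04] [ 0.55459738 -0.18496497  0.31450235]
[260.28666212 206.67695965]
```

View pics/w1.png

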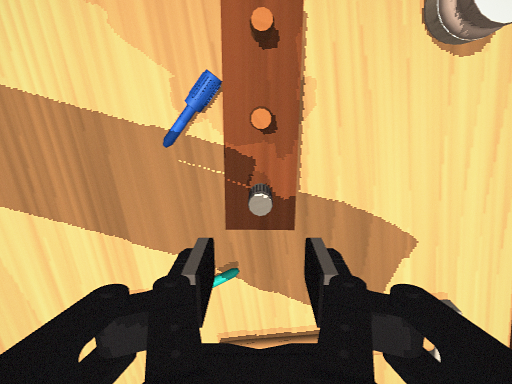

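The wrist view shows the pin head at about (260,203), between the jaws in x. The calibrated prediction is (260.3,206.7), so I'll measure the top face.

```bash
python3 - <<'E'
from h import *
c=cam('wrist'); crop(c,220,170,300,240,8,'w1c')
hsv=cv2.cvtColor(c['img'],cv2.COLOR_RGB2HSV); m=((hsv[...,1]<60)&(hsv[...,2]>80)).astype(np.uint8); k=np.zeros_like(m);k[180:225,235:285]=m[180:225,235:285]
n,l,st,ce=cv2.connectedComponentsWithStats(k); i=1+np.argmax(st[1:,4]); print(st[i],ce[i],onz(c,*ce[i],.084))
E
```

```text
[247 184  24  31 453] [258.89845475 202.43487859] [ 0.54497218 -0.25380995  0.084     ]
```

View pics/w1c.png

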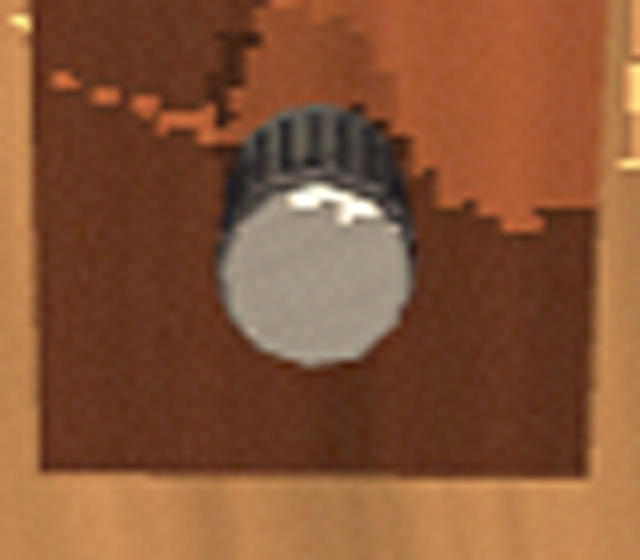

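```bash
python3 -m jog '[[[0,-0.0015,-0.03],[0,0,0],0.5],[[0,0,-0.03],[0,0,0],0.5],[[0,0,-0.03],[0,0,0],0.5],[[0,0,-0.015],[0,0,0],0.5],[[0,0,-0.007],[0,0,0],0.5]]'
python3 -m jog '[[[0,0,0],[0,0,0],0.1],[[0,0,0],[0,0,0],0.1],[[0,0,0],[0,0,0],0],[[0,0,0],[0,0,0],0],[[0,0,0],[0,0,0],0]]' 50
python3 -m jog '[[[0,0,0],[0,0,0],0],[[0,0,0],[0,0,0],0],[[0,0,0],[0,0,0],0],[[0,0,0],[0,0,0],0],[[0,0,0],[0,0,0],0]]' 50
python3 - <<'E'
from h import *
c=cam('side'); crop(c,220,190,310,310,5,'s2');c=cam('wrist'); save(c,'w2')
E
```

```text
clock: 2.75
eef_pos: [0.5446, -0.2557, 0.0583]
orientation: [[0.99, -0.001, 0.138], [-0.138, 0.001, 0.99], [-0.001, -1.0, 0.001]]
wrist_force: [0.0, -0.4, 0.8]
opening: 0.504
clock: 3.17
eef_pos: [0.5455, -0.2567, 0.0608]
orientation: [[0.99, 0.002, 0.139], [-0.139, -0.001, 0.99], [0.002, -1.0, -0.001]]
wrist_force: [0.1, 1.1, 9.3]
opening: 0.189
clock: 3.58
eef_pos: [0.5455, -0.2567, 0.0608]
orientation: [[0.99, 0.002, 0.139], [-0.139, -0.001, 0.99], [0.002, -1.0, -0.0]]
wrist_force: [-1.0, 0.5, 9.0]
opening: 0.189
```

View pics/s2.png

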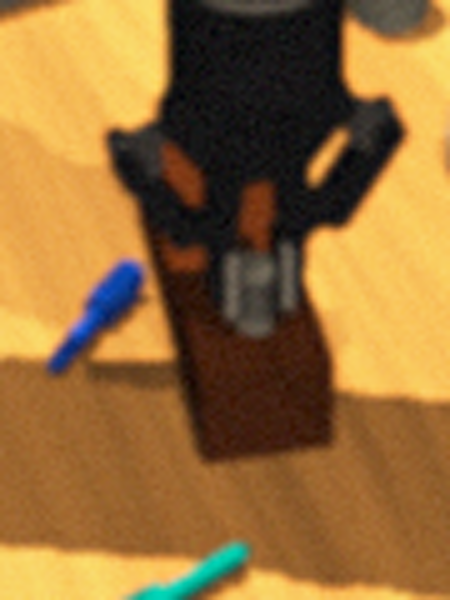

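View pics/w2.png

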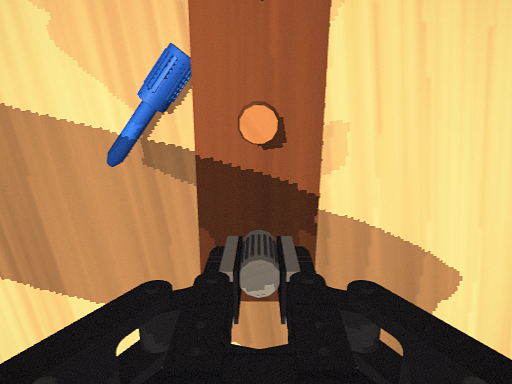

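The pads took the head above its middle and climbed about 2.5 mm while closing (9 N up). I'll regrip a little lower.

```bash
python3 -m jog '[[[0,0,0],[0,0,0],0.35],[[0,0,0],[0,0,0],0.35],[[0,0,-0.002],[0,0,0],0.35],[[0,0,-0.002],[0,0,0],0.35],[[0,0,0],[0,0,0],0.35]]'
python3 -m jog '[[[0,0,0],[0,0,0],0.1],[[0,0,0],[0,0,0],0.1],[[0,0,0],[0,0,0],0],[[0,0,0],[0,0,0],0],[[0,0,0],[0,0,0],0]]' 40
python3 - <<'E'
from h import *
c=cam('side'); crop(c,220,190,310,310,5,'s3')
E
```

```text
clock: 4.1
eef_pos: [0.5445, -0.2564, 0.0548]
orientation: [[0.99, -0.001, 0.139], [-0.139, 0.0, 0.99], [-0.001, -1.0, 0.0]]
wrist_force: [-0.2, 0.4, -0.0]
opening: 0.347
clock: 4.52
eef_pos: [0.5447, -0.2565, 0.0553]
orientation: [[0.99, -0.0, 0.139], [-0.139, -0.0, 0.99], [-0.0, -1.0, -0.0]]
wrist_force: [0.2, 0.8, -0.6]
opening: 0.191
```

View pics/s3.png

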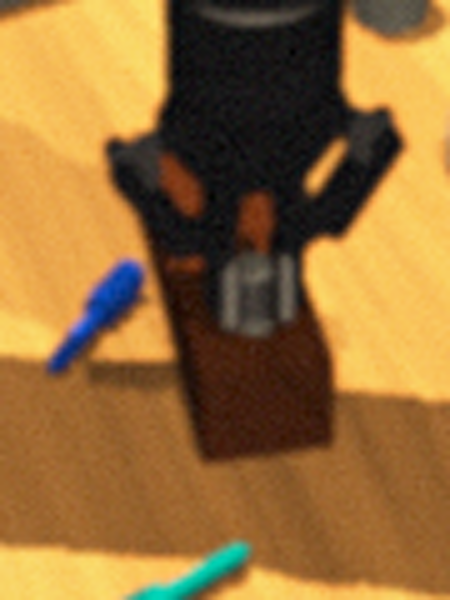

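```bash
python3 -m jog '[[[0,0,0.005],[0,0,0],0],[[0,0,0.015],[0,0,0],0],[[0,0,0.025],[0,0,0],0],[[0,0,0.03],[0,0,0],0],[[0,0,0.03],[0,0,0],0]]' 60
python3 -m jog '[[[0,0.01,0.03],[0,0,0],0],[[-0.002,0.02,0.01],[0,0,4],0],[[-0.003,0.03,0],[0,0,5],0],[[-0.004,0.035,0],[0,0,5],0],[[-0.004,0.035,0],[0,0,5],0]]'
python3 - <<'E'
from h import *
c=cam('wrist'); save(c,'w3')
c=cam('side'); save(c,'s4')
E
```

```text
clock: 4.98
eef_pos: [0.5443, -0.2564, 0.1617]
orientation: [[0.99, -0.001, 0.139], [-0.139, 0.0, 0.99], [-0.001, -1.0, 0.0]]
wrist_force: [0.2, -0.2, -0.1]
opening: 0.185
clock: 5.4
eef_pos: [0.5312, -0.1253, 0.2009]
orientation: [[0.981, 0.001, -0.194], [0.194, -0.0, 0.981], [0.001, -1.0, -0.0]]
wrist_force: [1.3, 1.0, -0.9]
opening: 0.19
```

View pics/w3.png

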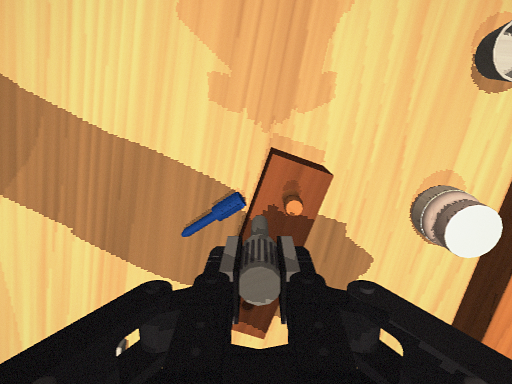

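View pics/s4.png

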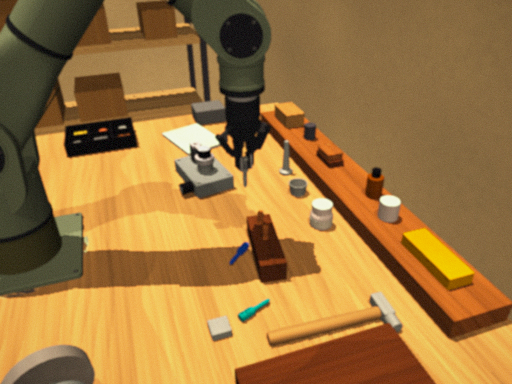

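```bash
python3 -m jog '[[[-0.004,0.035,0],[0,0,0],0],[[-0.004,0.035,0],[0,0,0],0],[[-0.004,0.035,0],[0,0,0],0],[[-0.004,0.035,0],[0,0,0],0],[[-0.004,0.035,0],[0,0,0],0]]'
python3 -m jog '[[[-0.004,0.035,0],[0,0,0],0],[[-0.004,0.035,0],[0,0,0],0],[[-0.003,0.03,0],[0,0,0],0],[[-0.002,0.02,0],[0,0,0],0],[[0,0,0],[0,0,0],0]]'
python3 - <<'E'
from h import *
c=cam('wrist'); save(c,'w4'); print(proj(c,(.4845,.249,.105)), proj(c,(.4972,.182,.117)))
print(observe()['eef_pos'],observe()['wrist_force'])
E
```

```text
clock: 5.92
eef_pos: [0.5113, 0.0499, 0.2007]
orientation: [[0.982, 0.0, -0.19], [0.19, 0.0, 0.982], [0.0, -1.0, -0.0]]
wrist_force: [-0.1, -0.1, -0.4]
opening: 0.191
clock: 6.33
eef_pos: [0.4978, 0.173, 0.2004]
orientation: [[0.981, -0.0, -0.196], [0.196, 0.002, 0.981], [0.0, -1.0, 0.002]]
wrist_force: [0.8, 0.7, -0.9]
opening: 0.192
[260.75757203  94.96704936] [259.8590341  193.20383207]
[0.49830813 0.17031096 0.20041797] [-0.15588606 -2.13242266  0.0459044 ]
```

View pics/w4.png

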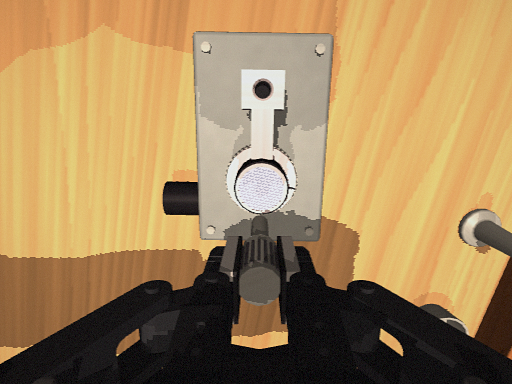

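The wrist view shows the hole at (262,89) and the pin's foot at about (259,215). I'll re-measure now that the arm has settled.

```bash
python3 - <<'E'
from h import *
c=cam('wrist'); s=observe(); print(s['eef_pos'])
g=c['img'].astype(int).sum(2); m=(g<180).astype(np.uint8); k=np.zeros_like(m); k[70:110,240:285]=m[70:110,240:285]
n,l,st,ce=cv2.connectedComponentsWithStats(k); i=1+np.argmax(st[1:,4]); print(st[i],ce[i],onz(c,*ce[i],.105))
crop(c,225,60,300,310,4 if 0 else 2.4,'x'); crop(c,220,190,300,310,5,'w4p')
e=s['eef_pos']
print('foot pred',proj(c,[e[0],e[1],e[2]-.050]),'top pred',proj(c,[e[0],e[1],e[2]+.029]))
t=cam('top'); save(t,'t4')
E
```

```text
[0.49864512 0.16864187 0.20046698]
[255  77  16  17 213] [262.16901408  85.00469484] [0.48483029 0.25294235 0.105     ]
foot pred [258.1754303  223.12931023] top pred [257.57845495 292.35806709]
```

View pics/w4p.png

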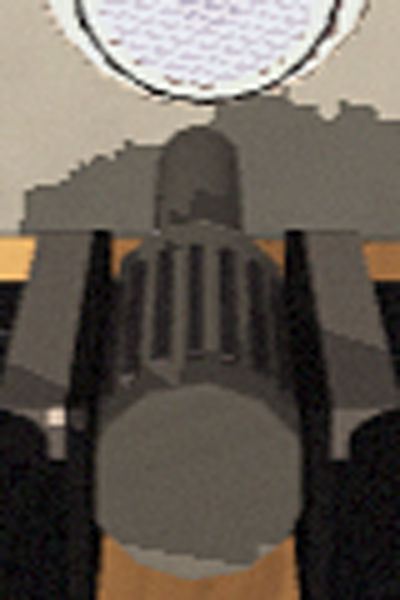

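```bash
python3 -m jog '[[[0,0,0],[0,0,0],0],[[0,0,0],[0,0,0],0],[[0,0,0],[0,0,0],0],[[0,0,0],[0,0,0],0],[[0,0,0],[0,0,0],0]]'
python3 - <<'E'
from h import *
s=observe();print(s['eef_pos'],s['wrist_force']); print(s['joint_positions'])
c=cam('wrist'); e=observe()['eef_pos']; print(e)
g=c['img'].astype(int).sum(2); m=(g<180).astype(np.uint8); k=np.zeros_like(m); k[70:110,240:285]=m[70:110,240:285]
n,l,st,ce=cv2.connectedComponentsWithStats(k); i=1+np.argmax(st[1:,4]); print(st[i],ce[i],onz(c,*ce[i],.105))
crop(c,220,190,300,310,5,'w5p')
# top view
t=cam('top'); g=t['img'].astype(int).sum(2); save(t,'t5')
E
```

```text
clock: 6.9
eef_pos: [0.4987, 0.1682, 0.2003]
orientation: [[0.982, -0.0, -0.19], [0.19, -0.0, 0.982], [-0.0, -1.0, 0.0]]
wrist_force: [-0.2, -0.0, -1.2]
opening: 0.187
[0.49874222 0.16824466 0.20031357] [-0.21348218 -0.00292437 -1.16791725]
[-0.48404417  0.68434187  0.18064311  1.70957112 -0.16517439  0.7625955
 -0.03199775]
[0.49871991 0.16830436 0.20029071]
[254  74  16  17 212] [261.73584906  81.80188679] [0.48482124 0.25285158 0.105     ]
```

View pics/w5p.png

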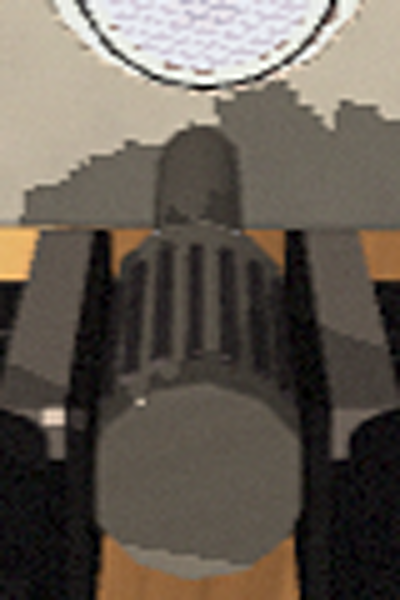

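View pics/t5.png

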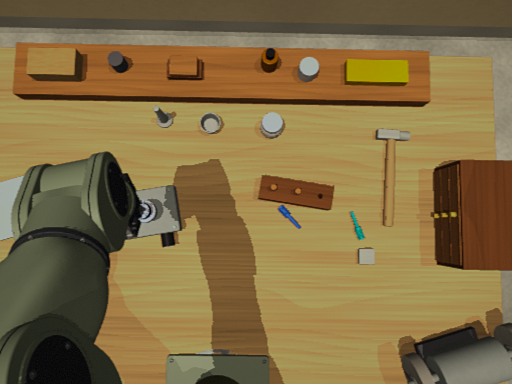

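```bash
python3 - <<'E'
from h import *
c=cam('wrist'); e=observe()['eef_pos']
p=onz(c,259.4,286.4,e[2]+.0287); h=onz(c,261.74,81.8,.105)
print('pin',p,'rel tcp',p-e,'hole',h,'need',h-p)
for z in (.143,.150): 
  ctr=np.array([p[0],p[1],z]); print(proj(c,ctr), proj(c,ctr+[0,0.0022,0]), proj(c,ctr+[0,.005,.006]))
print('top-cam hole - tcp', np.array([.4845,.249])-e[:2])
E
```

```text
pin [0.49926384 0.16928789 0.22898495] rel tcp [0.00057751 0.00084934 0.0287    ] hole [0.48475753 0.25300242 0.105     ] need [-0.01450631  0.08371453 -0.12398495]
[259.3390991  215.58232774] [259.98211799 212.43953428] [260.84969266 211.3291665 ]
[259.34222062 219.21214336] [260.00641665 215.97626975] [260.90429128 214.94452304]
top-cam hole - tcp [-0.01418633  0.08056145]
```

```bash
python3 -m jog '[[[-0.003,0.017,0],[0,0,0],0],[[-0.003,0.017,0],[0,0,0],0],[[-0.003,0.016,0],[0,0,0],0],[[-0.003,0.016,0],[0,0,0],0],[[-0.0025,0.016,0],[0,0,0],0]]'
python3 -m jog '[[[0,0,-0.015],[0,0,0],0],[[0,0,-0.014],[0,0,0],0],[[0,0,-0.006],[0,0,0],0],[[0,0,0],[0,0,0],0],[[0,0,0],[0,0,0],0]]'
python3 - <<'E'
from h import *
c=cam('wrist'); crop(c,210,190,310,310,5,'w6');print(observe()['eef_pos'])
c=cam('side'); crop(c,160,110,250,200,6,'s6')
E
```

```text
clock: 7.47
eef_pos: [0.4839, 0.2513, 0.2003]
orientation: [[0.982, -0.0, -0.191], [0.191, -0.0, 0.982], [-0.0, -1.0, 0.0]]
wrist_force: [0.1, -0.8, -1.0]
opening: 0.187
clock: 7.88
eef_pos: [0.4843, 0.2503, 0.1655]
orientation: [[0.982, -0.0, -0.19], [0.19, -0.0, 0.982], [-0.0, -1.0, -0.0]]
wrist_force: [1.1, 0.6, -0.4]
opening: 0.194
[0.48449247 0.25039186 0.16584505]
```

View pics/w6.png

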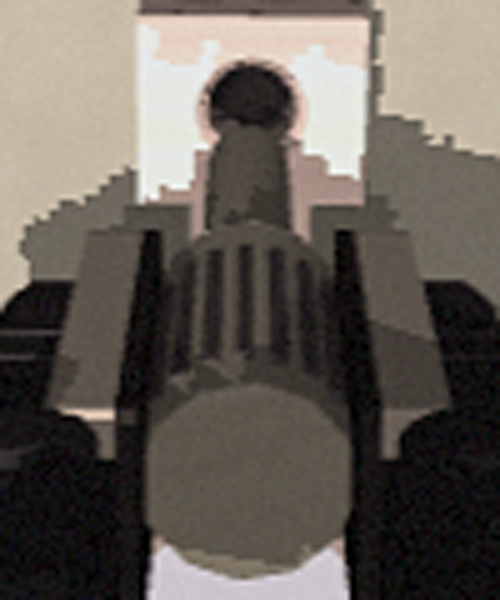

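View pics/s6.png

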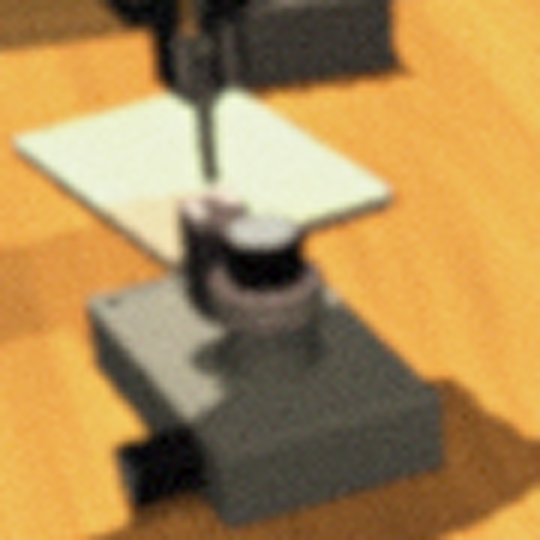

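```bash
python3 - <<'E'
from h import *
c=cam('wrist'); e=observe()['eef_pos']
cp=c['img'][190:310,210:310].astype(int).sum(2)
p=onz(c,210+248/5,190+481/5,e[2]+.0287); h=onz(c,210+251/5,190+107/5,.105)
print(e,'pin',p,'rel',p-e,'hole',h,'need',(h-p)[:2], 'z foot',e[2]-.0503)
f=np.array([p[0],p[1],e[2]-.0503]); u=np.array([-.19,.98,0])
for q in (f,f+u*.0022,f+u*.005+[0,0,.006]): print((proj(c,q)-[210,190])*5)
for r in (-6,6):print((proj(c,h+u*r/1000)-[210,190])*5)
# side view: predicted foot & hole
s=cam('side'); print(proj(s,f),proj(s,h),proj(s,(.4845,.249,.105)))
print((proj(s,f)-[160,110])*6,(proj(s,h)-[160,110])*6,(proj(s,(.4845,.249,.105))-[160,110])*6)
E
```

```text
[0.48447953 0.25050558 0.16595043] pin [0.48511591 0.25145033 0.19465043] rel [0.00063638 0.00094475 0.0287    ] hole [0.48537301 0.25313092 0.105     ] need [0.0002571  0.00168059] z foot 0.11565043000409432
[246.7796872  145.58434775]
[246.77515778 129.13288255]
[246.82950273 123.5772106 ]
[250.98009667 149.66485484]
[251.02020562  63.68713509]
[195.2622732  140.21074821] [195.53870681 143.11007724] [195.54044102 143.70501785]
[211.57363918 181.26448924] [213.23224088 198.66046345] [213.24264612 202.23010711]
```

```bash
python3 -m jog '[[[0,0.0013,0],[0,0,0],0],[[0,0,-0.004],[0,0,0],0],[[0,0,-0.004],[0,0,0],0],[[0,0,-0.004],[0,0,0],0],[[0,0,-0.003],[0,0,0],0]]'
python3 - <<'E'
from h import *
c=cam('wrist'); crop(c,210,190,310,310,5,'w7');print(observe()['eef_pos'],observe()['wrist_force'])
E
```

```text
clock: 8.5
eef_pos: [0.484, 0.2517, 0.1496]
orientation: [[0.982, -0.001, -0.191], [0.191, -0.0, 0.982], [-0.001, -1.0, -0.0]]
wrist_force: [-0.5, -0.6, -0.9]
opening: 0.19
[0.48389388 0.25164282 0.14922393] [-0.31857202  0.59512391 -1.05696666]
```

View pics/w7.png

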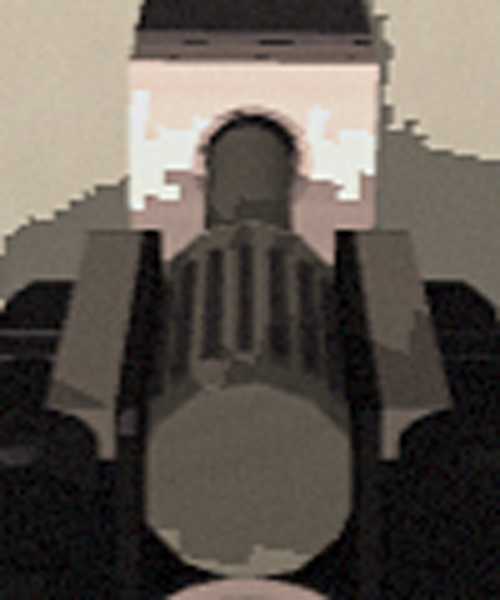

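The pin is in the arm's hole with no contact force. I'll go on down gently.

```bash
python3 -m jog '[[[0.0004,0,-0.002],[0,0,0],0],[[0,0,-0.002],[0,0,0],0],[[0,0,-0.003],[0,0,0],0],[[0,0,-0.003],[0,0,0],0],[[0,0,-0.003],[0,0,0],0]]' 40
python3 -m jog '[[[0,0,-0.003],[0,0,0],0],[[0,0,-0.003],[0,0,0],0],[[0,0,-0.003],[0,0,0],0],[[0,0,-0.003],[0,0,0],0],[[0,0,0],[0,0,0],0]]'
```

```text
clock: 8.97
eef_pos: [0.4846, 0.2518, 0.137]
orientation: [[0.982, -0.0, -0.191], [0.191, -0.0, 0.982], [-0.0, -1.0, -0.0]]
wrist_force: [0.2, 0.2, -1.9]
opening: 0.192
clock: 9.38
eef_pos: [0.4844, 0.2517, 0.1247]
orientation: [[0.982, -0.001, -0.191], [0.191, -0.0, 0.982], [-0.001, -1.0, -0.0]]
wrist_force: [-0.0, -0.5, 0.1]
opening: 0.19
```

```bash
python3 -m jog '[[[0,0,-0.003],[0,0,0],0],[[0,0,-0.003],[0,0,0],0],[[0,0,-0.003],[0,0,0],0],[[0,0,-0.002],[0,0,0],0],[[0,0,0],[0,0,0],0]]'
python3 -m jog '[[[0,0,-0.001],[0,0,0],0],[[0,0,-0.001],[0,0,0],0],[[0,0,-0.0005],[0,0,0],0],[[0,0,0],[0,0,0],0],[[0,0,0],[0,0,0],0]]'
```

```text
clock: 9.8
eef_pos: [0.4844, 0.2517, 0.1138]
orientation: [[0.982, -0.001, -0.191], [0.191, -0.0, 0.982], [-0.001, -1.0, -0.0]]
wrist_force: [0.1, 0.1, -0.9]
opening: 0.189
clock: 10.22
eef_pos: [0.4846, 0.2518, 0.1118]
orientation: [[0.982, -0.0, -0.191], [0.191, 0.0, 0.982], [-0.0, -1.0, 0.0]]
wrist_force: [0.5, 0.1, -0.9]
opening: 0.192
```

```bash
python3 -m jog '[[[0,0,-0.0005],[0,0,0],0],[[0,0,-0.0005],[0,0,0],0],[[0,0,-0.0005],[0,0,0],0],[[0,0,0],[0,0,0],0],[[0,0,0],[0,0,0],0]]'
python3 -m jog '[[[0,0,-0.0005],[0,0,0],0],[[0,0,0],[0,0,0],0],[[0,0,0],[0,0,0],0],[[0,0,0],[0,0,0],0],[[0,0,0],[0,0,0],0]]'
```

```text
clock: 10.63
eef_pos: [0.4846, 0.2518, 0.1103]
orientation: [[0.982, -0.0, -0.191], [0.191, 0.0, 0.982], [-0.0, -1.0, 0.0]]
wrist_force: [-0.7, -0.2, -0.1]
opening: 0.189
clock: 11.05
eef_pos: [0.4849, 0.2519, 0.1102]
orientation: [[0.982, 0.001, -0.191], [0.191, 0.0, 0.982], [0.001, -1.0, 0.0]]
wrist_force: [-0.8, -0.5, 7.6]
opening: 0.187
```

```bash
python3 - <<'E'
from h import *
print(observe()['wrist_force'])
c=cam('side'); crop(c,160,100,250,190,6,'s8')
E
```

```text
[-0.7954226  -0.54453077  7.57563662]
```

View pics/s8.png

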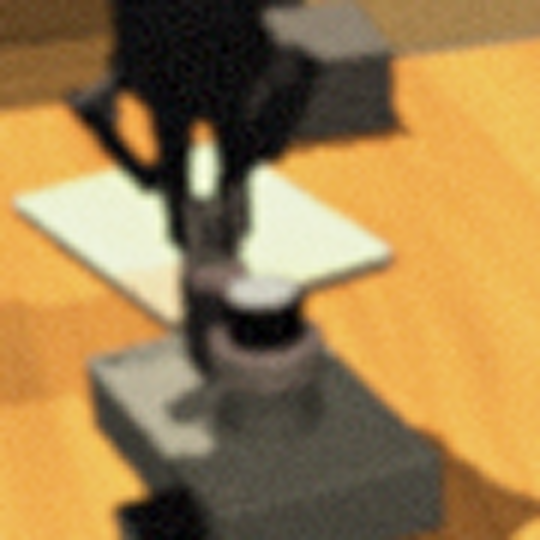

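Contact came at 7.6 N, exactly at the expected home height, so the pin is home. Next I release and lift clear.

```bash
python3 -m jog '[[[0,0,0.0005],[0,0,0],0.25],[[0,0,0],[0,0,0],0.4],[[0,0,0],[0,0,0],0.45],[[0,0,0],[0,0,0],0.45],[[0,0,0],[0,0,0],0.45]]'
python3 -m jog '[[[0,0,0.005],[0,0,0],0.45],[[0,0,0.02],[0,0,0],0.45],[[0,0,0.03],[0,0,0],0.45],[[0,0,0.03],[0,0,0],0.45],[[0,0,0],[0,0,0],0.45]]'
python3 -m jog '[[[0.004,-0.02,0],[0,0,0],0.7],[[0.004,-0.02,0],[0,0,0],0.9],[[0.004,-0.02,0],[0,0,0],0.95],[[0,0,0],[0,0,0],0.95],[[0,0,0],[0,0,0],0.95]]'
python3 - <<'E'
from h import *
c=cam('wrist'); save(c,'w9');s=observe();print(s['eef_pos'],s['wrist_force'],s['torque'],s['joint_positions'])
E
```

```text
clock: 11.52
eef_pos: [0.4845, 0.2518, 0.1102]
orientation: [[0.982, -0.0, -0.191], [0.191, -0.0, 0.982], [-0.0, -1.0, -0.0]]
wrist_force: [0.2, 0.3, -0.3]
opening: 0.451
clock: 11.93
eef_pos: [0.4861, 0.2524, 0.2003]
orientation: [[0.982, 0.006, -0.191], [0.191, 0.003, 0.982], [0.006, -1.0, 0.002]]
wrist_force: [0.2, 0.2, 1.7]
opening: 0.451
clock: 12.35
eef_pos: [0.4968, 0.191, 0.1957]
orientation: [[0.982, 0.0, -0.189], [0.189, 0.0, 0.982], [0.0, -1.0, -0.0]]
wrist_force: [-0.3, -0.8, -0.2]
opening: 0.953
[0.4965624  0.19203538 0.19554076] [-0.79813585  0.14094131 -0.5417173 ] [ 0.03295843 -0.0290605   0.00894324] [-0.52802648  0.69944911  0.18469403  1.69471255 -0.17247708  0.76313929
 -0.06915   ]
```

View pics/w9.png

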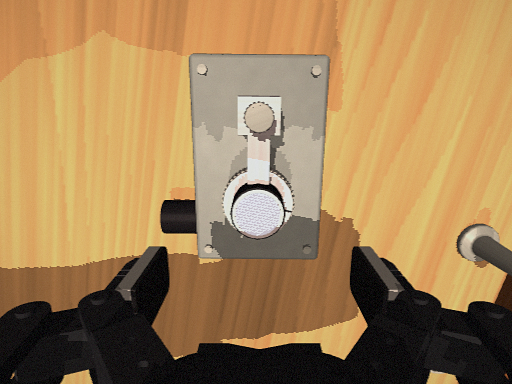

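The pin stands in the arm plate at (259,117), and the lens is at (258,213). Now the ring axis.

```bash
python3 - <<'E'
from h import *
c=cam('wrist'); e=observe()['eef_pos']; crop(c,200,90,320,250,4,'w9c')
p=onz(c,259.3,116.8,.139); a=onz(c,258,213,.117); print('pin',p,'lens',a,'d',np.linalg.norm((p-a)[:2]),np.degrees(np.arctan2(*(p-a)[[1,0]])))
E
```

```text
pin [0.48521777 0.25446259 0.139     ] lens [0.49723448 0.18749685 0.117     ] d 0.06803537430011325 100.17320647080628
```

View pics/w9c.png

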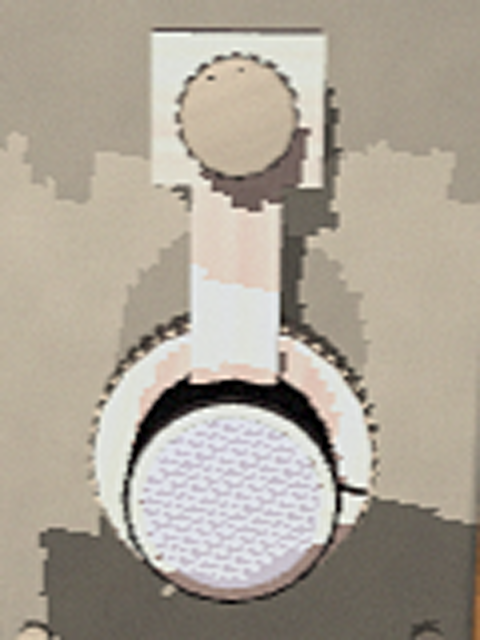

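```bash
python3 -m jog '[[[0.0007,-0.007,0],[0,0,7],0.95],[[0,0,0],[0,0,7],0.95],[[0,0,0],[0,0,7],0.95],[[0,0,0],[0,0,7],0.95],[[0,0,0],[0,0,7],0.95]]'
python3 -m jog '[[[0,0,0],[0,0,5],0.95],[[0,0,-0.01],[0,0,0],0.95],[[0,0,-0.01],[0,0,0],0.95],[[0,0,0],[0,0,0],0.95],[[0,0,0],[0,0,0],0.95]]'
python3 - <<'E'
from h import *
c=cam('wrist'); save(c,'w10');s=observe();print(s['eef_pos'],s['orientation'][:,0],np.degrees(np.arctan2(s['orientation'][1,0],s['orientation'][0,0])),s['joint_positions'])
e=s['eef_pos']
print(proj(c,[e[0],e[1],.117]))
E
```

```text
clock: 12.87
eef_pos: [0.4971, 0.1858, 0.1953]
orientation: [[0.689, 0.0, -0.724], [0.724, 0.0, 0.689], [0.0, -1.0, 0.0]]
wrist_force: [-0.2, -0.6, -0.6]
opening: 0.953
clock: 13.28
eef_pos: [0.497, 0.1854, 0.1752]
orientation: [[0.629, -0.001, -0.778], [0.778, -0.0, 0.629], [-0.001, -1.0, 0.0]]
wrist_force: [-0.2, 0.1, 0.2]
opening: 0.949
[0.49719356 0.18536445 0.175595  ] [ 6.28880740e-01  7.77501777e-01 -3.02287917e-05] 51.03240622425782 [-0.40137951  0.7160571  -0.0289809   1.72114889  0.02927224  0.7048688
  0.44513776]
[257.13079241 215.38016914]
```

View pics/w10.png

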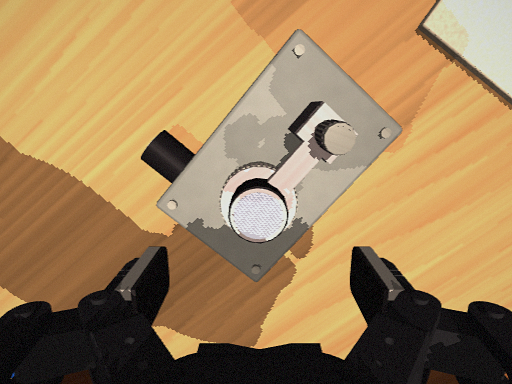

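```bash
python3 -m jog '[[[0.0007,-0.0003,-0.015],[0,0,0],0.95],[[0,0,-0.025],[0,0,0],0.95],[[0,0,-0.025],[0,0,0],0.95],[[0,0,-0.02],[0,0,0],0.95],[[0,0,-0.005],[0,0,0],0.95]]'
python3 - <<'E'
from h import *
c=cam('wrist'); save(c,'w11');s=observe();print(s['eef_pos'],s['wrist_force'])
c=cam('side'); crop(c,150,100,250,200,6,'s11')
E
```

```text
clock: 13.75
eef_pos: [0.4972, 0.1845, 0.0833]
orientation: [[0.629, -0.002, -0.777], [0.777, -0.001, 0.629], [-0.002, -1.0, 0.001]]
wrist_force: [-0.2, -0.3, -0.7]
opening: 0.954
[0.49735749 0.1845592  0.08393239] [ 0.08766162 -0.70892138 -1.19040281]
```

View pics/w11.png

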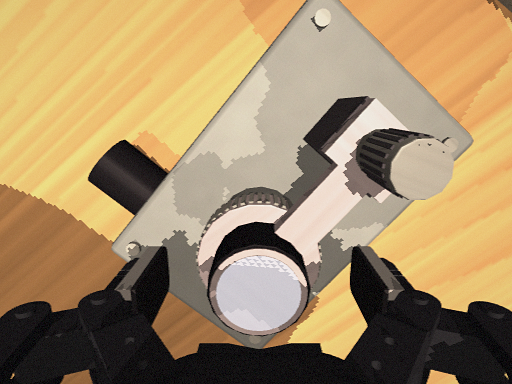

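View pics/s11.png

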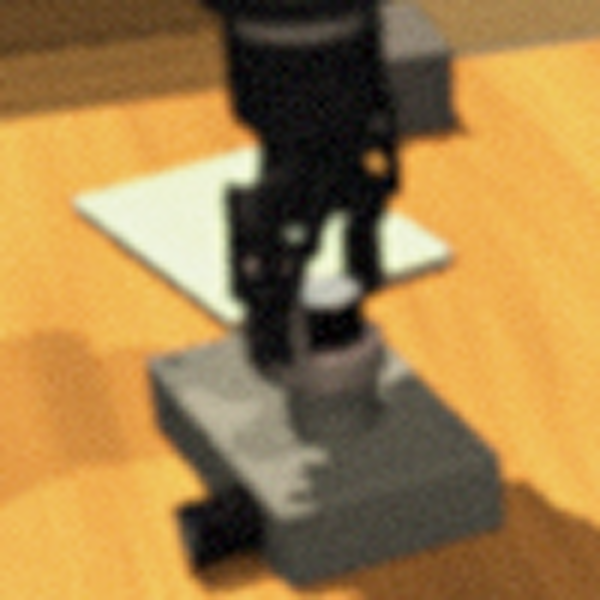

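```bash
python3 -m jog '[[[0,0,-0.007],[0,0,0],0.95],[[0,0,-0.005],[0,0,0],0.95],[[0,0,-0.003],[0,0,0],0.95],[[0,0,0],[0,0,0],0.95],[[0,0,0],[0,0,0],0.95]]'
python3 -m jog '[[[0,0,0],[0,0,0],0.72],[[0,0,0],[0,0,0],0.7],[[0,0,0],[0,0,0],0.68],[[0,0,0],[0,0,0],0.62],[[0,0,0],[0,0,0],0.5]]' 30
python3 -m jog '[[[0,0,0],[0,0,0],0.4],[[0,0,0],[0,0,0],0.4],[[0,0,0],[0,0,0],0.4],[[0,0,0],[0,0,0],0.4],[[0,0,0],[0,0,0],0.4]]' 60
python3 - <<'E'
from h import *
c=cam('wrist'); save(c,'w12');s=observe();print(s['eef_pos'],s['wrist_force'],s['torque'])
E
```

```text
clock: 14.27
eef_pos: [0.4981, 0.1845, 0.0705]
orientation: [[0.629, 0.0, -0.777], [0.777, -0.0, 0.629], [0.0, -1.0, -0.0]]
wrist_force: [-0.4, 0.6, -0.1]
opening: 0.947
clock: 14.68
eef_pos: [0.4978, 0.1842, 0.0706]
orientation: [[0.63, -0.0, -0.777], [0.777, -0.0, 0.63], [-0.001, -1.0, -0.0]]
wrist_force: [-3.3, -3.5, 8.3]
opening: 0.646
clock: 15.1
eef_pos: [0.4979, 0.1842, 0.0708]
orientation: [[0.63, -0.0, -0.777], [0.777, -0.0, 0.63], [-0.0, -1.0, -0.0]]
wrist_force: [-3.7, -2.8, 12.9]
opening: 0.635
[0.49789229 0.18419088 0.07083331] [-4.23653751 -2.66135669 13.12973583] [-0.53526167  0.81381835 -0.0064977 ]
```

View pics/w12.png

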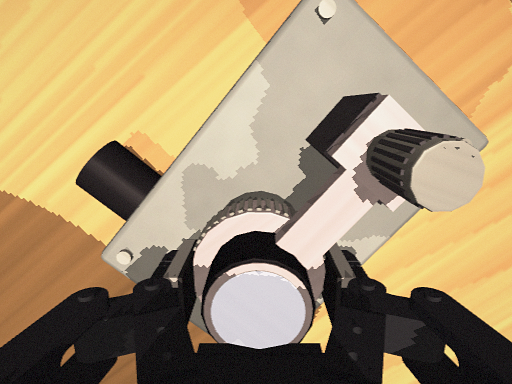

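Ring is gripped evenly. Now I turn clockwise and watch the torque.

```bash
python3 -m jog '[[[-0.0003,-0.0002,0.0004],[0,0,-3],0.4],[[0,0,0],[0,0,-4],0.4],[[0,0,0],[0,0,-4],0.4],[[0,0,0],[0,0,-4],0.4],[[0,0,0],[0,0,0],0.4]]' 70
python3 - <<'E'
from h import *
c=cam('wrist'); save(c,'w13');s=observe();R=s['orientation'];print(s['eef_pos'],s['wrist_force'],s['torque'],np.degrees(np.arctan2(R[1,0],R[0,0])))
E
```

```text
clock: 15.57
eef_pos: [0.4976, 0.184, 0.071]
orientation: [[0.812, 0.0, -0.584], [0.584, -0.001, 0.812], [-0.0, -1.0, -0.0]]
wrist_force: [-2.4, -2.6, 7.4]
opening: 0.629
[0.4976377  0.18404007 0.07101436] [-2.71372932 -2.6817005   7.16124276] [-0.50435709  0.34454354  0.1711203 ] 35.92185125942703
```

View pics/w13.png

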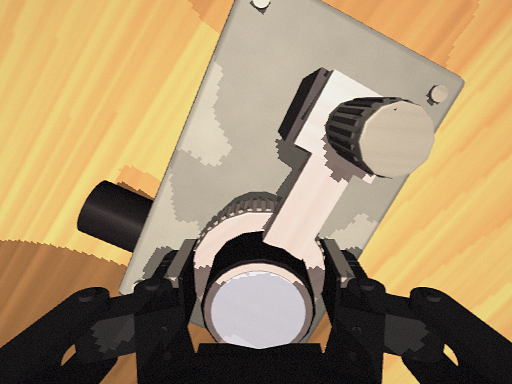

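```bash
python3 -m jog '[[[0,0,0],[0,0,-5],0.4],[[0,0,0],[0,0,-5],0.4],[[0,0,0],[0,0,-5],0.4],[[0,0,0],[0,0,-5],0.4],[[0,0,0],[0,0,0],0.4]]'
python3 - <<'E'
from h import *
s=observe();R=s['orientation'];print(s['eef_pos'],s['wrist_force'],s['torque'],np.degrees(np.arctan2(R[1,0],R[0,0])))
E
python3 -m jog '[[[0,0,0],[0,0,-4],0.4],[[0,0,0],[0,0,-4],0.4],[[0,0,0],[0,0,-4],0.4],[[0,0,0],[0,0,-2],0.4],[[0,0,0],[0,0,0],0.4]]'
python3 - <<'E'
from h import *
c=cam('wrist'); save(c,'w14');s=observe();R=s['orientation'];print(s['eef_pos'],s['wrist_force'],s['torque'],np.degrees(np.arctan2(R[1,0],R[0,0])))
E
```

```text
clock: 16.03
eef_pos: [0.4975, 0.1839, 0.071]
orientation: [[0.963, -0.0, -0.27], [0.27, -0.001, 0.963], [-0.001, -1.0, -0.001]]
wrist_force: [-3.0, -4.3, 7.3]
opening: 0.628
[0.49745602 0.18393045 0.07098195] [-2.96798728 -4.29899483  7.29199178] [-0.76492407  0.49766515  0.14221753] 15.657846561114866
clock: 16.45
eef_pos: [0.4973, 0.1838, 0.071]
orientation: [[0.999, -0.001, -0.032], [0.032, -0.001, 0.999], [-0.001, -1.0, -0.001]]
wrist_force: [-5.3, -3.3, 9.6]
opening: 0.631
[0.49731822 0.18386915 0.0709945 ] [-4.57404201 -3.8735508   9.37178673] [-0.78814272  0.7801102   0.17930161] 1.9569969565326966
```

View pics/w14.png

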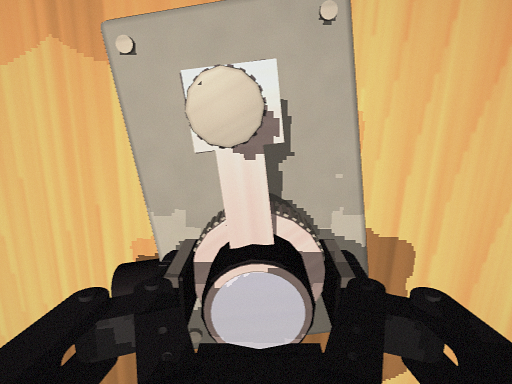

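```bash
cat > r.py <<'E'
from h import *
s=observe();R=s['orientation'];print(s['wrist_force'].round(1),'torque',s['torque'].round(2),'ang',np.degrees(np.arctan2(R[1,0],R[0,0])).round(2), 'j7',s['joint_positions'][6].round(3),'tau',s['tau'][6].round(3))
E
python3 -m jog '[[[-0.0003,-0.0003,0],[0,0,-1.5],0.4],[[0,0,0],[0,0,-1.5],0.4],[[0,0,0],[0,0,-1],0.4],[[0,0,0],[0,0,0],0.4],[[0,0,0],[0,0,0],0.4]]'; python3 r.py
python3 -m jog '[[[0,0,0],[0,0,-1],0.4],[[0,0,0],[0,0,-1],0.4],[[0,0,0],[0,0,-1],0.4],[[0,0,0],[0,0,0],0.4],[[0,0,0],[0,0,0],0.4]]'; python3 r.py
```

```text
clock: 16.92
eef_pos: [0.4972, 0.1838, 0.071]
orientation: [[0.999, -0.0, 0.035], [-0.035, -0.0, 0.999], [-0.0, -1.0, -0.0]]
wrist_force: [-3.3, -3.0, 7.9]
opening: 0.633
[-3.3 -3.   7.9] torque [-0.58  0.4   0.2 ] ang -2.0 j7 -0.124 tau -0.316
clock: 17.33
eef_pos: [0.4972, 0.1837, 0.071]
orientation: [[0.996, -0.0, 0.087], [-0.087, -0.0, 0.996], [-0.0, -1.0, -0.0]]
wrist_force: [-2.9, -2.1, 9.0]
opening: 0.632
[-2.9 -2.1  9. ] torque [-0.57  0.43  0.19] ang -5.01 j7 -0.157 tau -0.316
```

```bash
python3 -m jog '[[[0,0,0],[0,0,-1],0.4],[[0,0,0],[0,0,-1],0.4],[[0,0,0],[0,0,-1],0.4],[[0,0,0],[0,0,0],0.4],[[0,0,0],[0,0,0],0.4]]'; python3 r.py
python3 -m jog '[[[0,0,0],[0,0,-1],0.4],[[0,0,0],[0,0,-1],0.4],[[0,0,0],[0,0,-1],0.4],[[0,0,0],[0,0,0],0.4],[[0,0,0],[0,0,0],0.4]]'; python3 r.py
```

```text
clock: 17.75
eef_pos: [0.4971, 0.1837, 0.071]
orientation: [[0.99, -0.0, 0.139], [-0.139, -0.0, 0.99], [-0.0, -1.0, -0.0]]
wrist_force: [-4.6, -2.8, 8.7]
opening: 0.63
[-4.6 -2.8  8.7] torque [-0.63  0.52  0.22] ang -8.0 j7 -0.189 tau -0.317
clock: 18.17
eef_pos: [0.4971, 0.1838, 0.071]
orientation: [[0.982, -0.0, 0.191], [-0.191, -0.0, 0.982], [-0.0, -1.0, -0.0]]
wrist_force: [-4.2, -2.3, 8.5]
opening: 0.631
[-4.2 -2.3  8.5] torque [-0.66  0.57  0.2 ] ang -11.0 j7 -0.221 tau -0.317
```

```bash
python3 -m jog '[[[0,0,0],[0,0,-1],0.4],[[0,0,0],[0,0,-1],0.4],[[0,0,0],[0,0,-1],0.4],[[0,0,0],[0,0,0],0.4],[[0,0,0],[0,0,0],0.4]]' 80; python3 r.py
python3 -m jog '[[[0,0,0],[0,0,-1],0.4],[[0,0,0],[0,0,-1],0.4],[[0,0,0],[0,0,-1],0.4],[[0,0,0],[0,0,0],0.4],[[0,0,0],[0,0,0],0.4]]'; python3 r.py
```

```text
clock: 18.58
eef_pos: [0.4971, 0.1837, 0.071]
orientation: [[0.97, -0.001, 0.241], [-0.241, -0.0, 0.97], [-0.0, -1.0, -0.0]]
wrist_force: [-4.1, -2.9, 9.8]
opening: 0.629
[-4.1 -2.9  9.8] torque [-0.73  0.68  0.67] ang -13.97 j7 -0.253 tau -0.758
clock: 19.0
eef_pos: [0.497, 0.1838, 0.071]
orientation: [[0.957, -0.001, 0.291], [-0.291, -0.0, 0.957], [-0.0, -1.0, -0.001]]
wrist_force: [-4.0, -3.8, 9.7]
opening: 0.627
[-4.  -3.8  9.7] torque [-0.81  0.7   1.21] ang -16.92 j7 -0.286 tau -1.262
```

The ring is seated. Torque rose about 0.5 N m per 3°, which matches the washer, and now stands at 1.2 N m. I'll hold a moment and check the barrel and pin.

```bash
python3 - <<'E'
from h import *
c=cam('wrist'); save(c,'w15')
E
python3 r.py
```

```text
[-4.6 -3.5  9.7] torque [-0.86  0.72  1.15] ang -16.92 j7 -0.286 tau -1.189
```

View pics/w15.png

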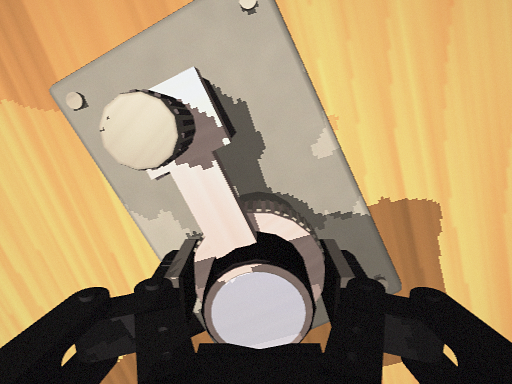

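```bash
python3 -m jog '[[[0,0,0],[0,0,1.5],0.4],[[0,0,0],[0,0,1.5],0.4],[[0,0,0],[0,0,0],0.68],[[0,0,0],[0,0,0],0.8],[[0,0,0],[0,0,0],0.95]]'; python3 r.py
python3 -m jog '[[[0,0,0],[0,0,0],0.95],[[0,0,0.005],[0,0,0],0.95],[[0,0,0.015],[0,0,0],0.95],[[0,0,0.03],[0,0,0],0.95],[[0,0,0.035],[0,0,0],0.95]]'
python3 -m jog '[[[0,0,0.03],[0,0,0],0.95],[[0,0,0.02],[0,0,0],0.95],[[0,0,0],[0,0,0],0.95],[[0,0,0],[0,0,0],0.95],[[0,0,0],[0,0,0],0.95]]'
python3 - <<'E'
from h import *
c=cam('wrist'); save(c,'w16'); c=cam('side'); save(c,'s16')
E
python3 r.py
```

```text
clock: 19.47
eef_pos: [0.4975, 0.1841, 0.0707]
orientation: [[0.97, 0.0, 0.243], [-0.243, 0.0, 0.97], [0.0, -1.0, 0.0]]
wrist_force: [-0.0, -0.4, 0.2]
opening: 0.92
[-0.  -0.4  0.2] torque [0.   0.02 0.  ] ang -14.06 j7 -0.254 tau 0.032
clock: 19.88
eef_pos: [0.4967, 0.1837, 0.1561]
orientation: [[0.97, -0.002, 0.243], [-0.243, -0.001, 0.97], [-0.002, -1.0, -0.002]]
wrist_force: [0.8, -0.5, 0.7]
opening: 0.949
clock: 20.3
eef_pos: [0.4971, 0.184, 0.2053]
orientation: [[0.97, -0.001, 0.242], [-0.242, -0.0, 0.97], [-0.001, -1.0, -0.0]]
wrist_force: [0.0, 0.5, -0.3]
opening: 0.947
[0.5 0.1 0.5] torque [0.02 0.02 0.04] ang -14.01 j7 -0.334 tau -0.003
```

View pics/w16.png

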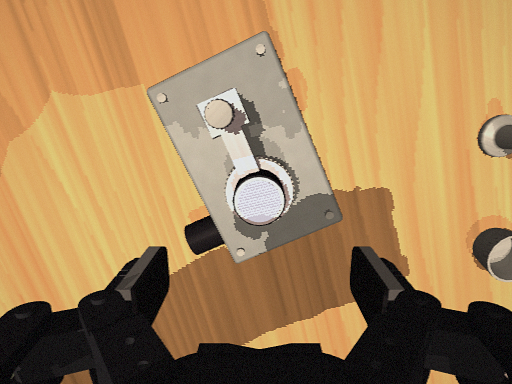

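View pics/s16.png

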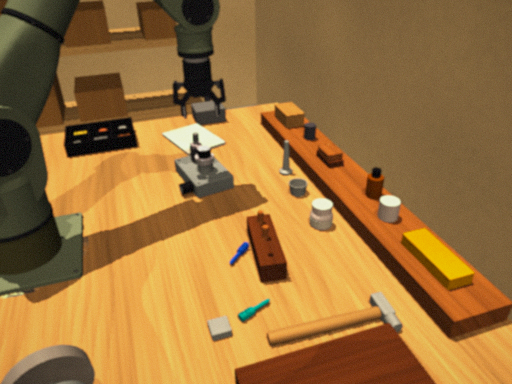

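The wrist view shows the pin home at (219,114), upright on the arm plate, and the lens at (259,198). The side view shows the bench undisturbed, and only the pin has left the block. One last close check of the ring, pin and barrel follows.

```bash
python3 - <<'E'
from h import *
c=cam('wrist'); crop(c,180,75,320,245,3.5,'w17')
p=onz(c,219.3,113.5,.139); a=onz(c,259,198,.117); b=a-p; print(p,a,np.linalg.norm(b[:2]),np.degrees(np.arctan2(-b[1],-b[0])))
sc=[onz(c,*q,.045) for q in [(162,98),(261,49),(329,215),(240,253)]]
for i,j in((0,1),(3,2),(3,0),(2,1)):
  d=sc[j]-sc[i]; print(np.degrees(np.arctan2(d[1],d[0])).round(2))
E
```

```text
[0.48853361 0.25323385 0.139     ] [0.49767755 0.18785527 0.117     ] 0.06601492317315126 97.96181989859699
10.47
10.84
99.93
100.0
```

View pics/w17.png

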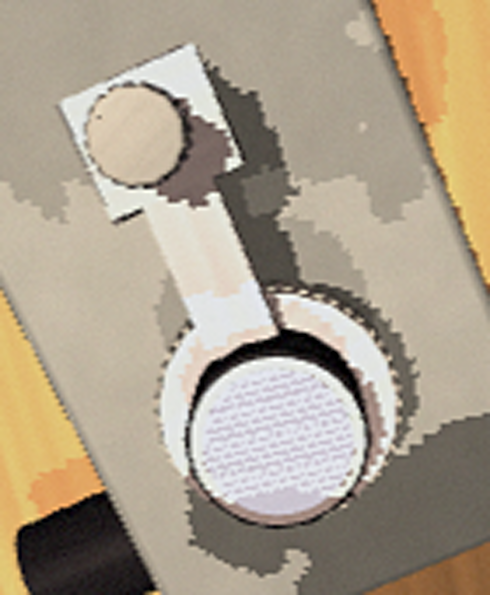

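```bash
python3 -c "
from cell import job; print(job.hand_in())"
```

```text
the job is handed in; nothing more can be done
None
```

The job is handed in, with about 20 s of the 69 s used. My last checks look good, but hand-in gives no verdict.

- **Pin:** I took the steel keeper pin from the block, regripping once because the first grip rode up the head. It is fully down through the focus arm into the post. It met the arm at the expected height with about 8 N and was then let go.
- **Ring:** I turned it clockwise about 63° until it stopped. I then tightened it about 5° more, to 1.15–1.2 N m at the wrist, a little above the 1 N m asked for. I backed off 3° before releasing it.
- **After release:** The wrist camera shows the pin home and upright, and the gripper is clear of everything with no load. In the side view nothing else has visibly moved from its place, apart from the two look-alikes below.

**Checks that disagreed or were uncertain:**
- **Camera offset:** The wrist and top cameras differed by 2–4 mm in y. I used the wrist camera's view of the pin next to the hole, and the pin went in without side force.
- **Barrel angle:** The last estimate is about 98°, against 100° before the ring was turned. That is about 0.04 rad, mostly pin play and camera error. It is within 0.07, but the camera can't measure it more closely.
- **Ring stop and pin load:** I inferred the ring's stop from the torque rise, about 0.5 N m per 3°, which matches the washer. From that torque I reckon 15–17 N between pin and arm; I did not measure that force.
- **Blue and turquoise look-alikes:** They stood upright in the first picture and were already lying down when the arm first reached the block. I never touched them.

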